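Seat the block on its parallels

TASK

The steel block in the vise on the turntable has been nipped up crooked, clear of the two parallels beneath it. Take the tapping bar and, with slow, gentle pushes of its nylon tip on the block's top and never a hard blow, bring the block down level until it is seated on both parallels; then try the parallel beside the moving jaw: a light push of 2 to 5 N on its end, held for a moment, must not slide it. Stand the bar upright on its rubber pad again and leave the parallels in place and everything else undisturbed.

Things in the scene. Friction and masses are not known exactly. Their poses are not given: they have to be found in the camera images.
- turntable: black anodised turntable let into the granite, 260 mm diameter, set so that its top stands 6 to 12 mm above the granite; fixed. Origin: on its axis, 12 mm below its top
- vise: grey precision vise, 190 x 73 mm, fixed on the turntable's top, turned any way. Origin: centre of its underside. x = clamping direction: fixed jaw at +x (face at x = 55 mm), moving jaw at -x (face at x = 15 mm); y runs along the jaw faces (jaws from y = -36.5 to 36.5 mm). Bed top at z = 32 mm, jaw tops at z = 64 mm
- jaw: moving jaw, 50 x 73 x 32 mm; origin: centre of its underside, axes as the vise's. It is only nipped up: friction alone holds the block, which gives way under some 7 to 20 N (friction varies). A slow push (about 10 mm/s) stopped at about 20 N seats the end pressed on; faster ones strike the parallels hard
- block: bright ground steel block 40 x 70 x 32 mm, 0.7 kg, between the jaws, crooked and some millimetres too high. Origin: centre of its underside; z through its top, y its 70 mm length, along the jaws. Its middle is at x = 35 mm in the vise's frame; seated, it still stands 10 to 25 mm proud of the jaws
- block_top (a point): centre of the block's top face, 32 mm above its underside
- parallel_fixed: ground steel parallel, 8 mm thick, 100 mm long, one of a pair of equal height, standing on the vise bed under the block beside the fixed jaw, lengthwise along the jaws (its y), sticking out past both jaw ends; origin: centre of its underside. Loose it slides at under 1 N; under the seated block it holds against 4 N and more
- parallel_moving: the like parallel beside the moving jaw, 30 mm from the other, at x = 20 mm in the vise's frame. Its end faces (8 mm wide, over 14 mm high from its underside) lie at y = +50 and -50 mm of its own frame, with free space beyond both ends down to the turntable's top, 32 mm below its underside. Under the seated block, half a millimetre more of travel adds some 4 N to a push on it
- bar: tapping bar standing upright on the rubber pad: brass rod 22 mm diameter with a white nylon tip (20 mm diameter, 20 mm long) at the bottom, 120 mm long overall, 0.32 kg; origin: centre of the tip's end face, z up along the bar
- pad: black rubber pad 100 x 100 x 5 mm, fixed on the granite, place of the tapping bar; origin under its centre, so its top is at z = 5 mm
- cylinder: steel roundness test cylinder, 50 mm diameter, 90 mm tall, standing on the cork pad; origin under its centre. Leave alone
- surface_gauge: grey cast-iron surface gauge, base 95 x 62 x 30 mm, spindle and scriber up to 180 mm; origin under its base. Leave alone
- probe_stand: chrome indicator probe on a stand with a black base 60 x 50 mm, 180 mm tall, its arm reaching 100 mm to its -x; origin under its base. Leave alone
- square: white ceramic square, standing, foot 70 x 22 mm, 100 mm tall; origin under its foot. Leave alone
- vee_block: steel V-block 60 x 45 x 42 mm; origin under its centre. Leave alone
- gauge_case: open wooden case of gauge blocks, 110 x 160 x 22 mm; origin under its centre. Leave alone
- hex_key: T-handle hex key with red handle lying flat, 110 x 70 mm; origin under its middle. Leave alone
Things that resemble listed ones, but are neither listed nor needed, are in the scene too. Leave any blue look-alike of the block alone. Several things look just like the bar: the one meant starts farthest to the robot's left.

How it is judged:
On the way, in this order (a step that is already met when the one before it is completed fails the run):
1. the block sits down level on both parallels (contact force between block and parallel_fixed above 1.2 N and contact force between block and parallel_moving above 1.2 N and angle between the z axis of block and the z axis of vise, either way round below 0.02 rad), for 0.2 s.
2. with the block seated, the parallel beside the moving jaw withstands a light push (over 1.5 N) without sliding (all of step 1 and contact force between any of bar, the fingers and parallel_moving above 1.5 N and linear speed of parallel_moving below 0.004 m/s), for 0.2 s.
At the end, for the whole second after the job is handed in: Block level in the vise (0.02 rad) and bearing on each parallel with over 1.2 N; parallels within 12 mm of where they were; bar upright, released and at rest on its pad, foot within 45 mm of the pad's middle along each edge; other things within 15 mm of their start (all of step 1 and angle between bar's own z axis and vertical below 0.1 rad and z of bar in the frame of pad between 0.002 and 0.008 m and x of bar in the frame of pad between -0.045 and 0.045 m and y of bar in the frame of pad between -0.045 and 0.045 m and linear speed of each of bar, block below 0.01 m/s and distance of each of parallel_fixed, parallel_moving from where it was at the start of the episode below 0.012 m); the robot touches nothing.
It fails at once if the bar strikes or presses the block with more than 60 N (contact force between bar and block above 60 N).
It fails at once if the parallel beside the moving jaw is pushed with more than 8 N (contact force between any of bar, the fingers, the arm and parallel_moving above 8 N).
It fails at once if the gripper itself touches the block (contact force between any of the fingers, the arm and block above 1 N).
It fails at once if a parallel is shifted by more than 12 mm (distance of any of parallel_fixed, parallel_moving from where it was at the start of the episode above 0.012 m).
It fails at once if one of the other things on the plate is moved by more than 15 mm (distance of any of cylinder, surface_gauge, probe_stand, square, vee_block, gauge_case, hex_key from where it was at the start of the episode above 0.015 m).
It also fails if it takes over 67 s, if anything falls off the work surface, if the arm or the gripper's body presses on something with over 40 N, if the wrist force passes 120 N, or if a joint passes its speed limit or range.

ROBOT

A 6-joint arm with a two-finger parallel gripper is mounted at the origin on the work surface. World frame = base frame: x ahead of the robot, y to its left, z up, the work surface at z = 0. Lengths are in m, angles in rad, forces in N, time in s.
With the tool pointing down it reaches from about 0.35 to 0.775 m from the base axis. Payload 7.3 kg.
Tool frame: the origin (TCP) lies on the centre line of the jaws, within the pads' length; the fingertips stand ahead of it and the grasp point (between the pads) lies 11 mm behind it (robot.nose_length is the z of the fingertips in the tool frame, in m); z points along the fingers, y is the line along which they close (so a half turn about z gives the same grasp; the last joint's range is limited). The gripper opens to 92 mm and grips with 3 to 60 N. Pads are 19 mm wide; open, the fingers measure 130 mm over their backs; the gripper's body (75 mm by 190 mm) begins 47 mm behind the grasp point.
Start: joints at [-1.468, 0.342, 1.524, -0, 1.275, -0.146], TCP at [0.129, -0.509, 0.235] pointing down, gripper open.
Joint ranges: [-2.53, 2.53], [-0.77, 2.02], [0.04, 2.7], [-1, 4.14], [0.28, 2.66], [-3.11, 3.11]. Speed limits (rad/s): [2.57, 2.57, 3.14, 3.14, 3.14, 3.14].

INTERFACE

Orientations are given as [roll, pitch, yaw] about the fixed x, y, z axes, in that order (R = Rz(yaw) Ry(pitch) Rx(roll)).
In Python, from cell import robot, cams gives the robot as it stands. The module is installed in compiled form; this text tells all that it offers.
- The arm moves only by the tool carry_out, never from a script. Its argument "deltas" is a list of rows, each a list of 7 numbers: the shift along the tool's x, y, z in cm, then the turn, a rotation vector about the tool's x, y, z in rad, then the opening, from 0 (shut) to 1 (fully open). A call has exactly 8 rows; each row shifts and turns the commanded pose from where the row before left it, along the tool's axes as they then stand; what a row does not reach is not made up. A row lasts 1/12 s, in which the tool goes at most 41.7 mm and 7.16 degrees, less where a joint would pass 70% of its speed; a pose out of reach is approached as far as the arm can. A call is refused whole if a number of a shift passes 4.17 or a number of a turn 0.125, either way. A call with a gripper value outside its range is refused whole. The fingers move at their own pace and stop on an object; "force" is the grip in N (left out, the last holds). Time passes only in rows, so rows that do not move let the fingers close, or fill a call up. It gives the time, the measured TCP pose, the force, the opening and the grip force at its end, in the units of the state.
- robot.observe(): the state, without advancing time (a new reading comes with each control period).
- cams.read_camera(name): name is "side" or "top" or "wrist"; returns a dict with "image" (384x512x3 uint8, blue, green, red), "depth" (384x512 float32, m along the optical axis (not along the pixel's ray), 0 where there is no reading), "fx", "fy", "cx", "cy" (pixels), "world_to_cam" (4x4, takes a point from world to camera coordinates). Camera axes: x right, y up, looking along -z (the intrinsics and any distortion apply to the point x, -y, -z); pixel columns grow to the right and rows downward; lengths in m; the calibration is good to about 2 mm. A picture is of the moment at which its call begins.
- robot.hand_in(): hands the job in; it is judged then, once.
The state is a dict: "time": time; "qpos": joint angles; "qvel": joint speeds; "joint_efforts": joint torques, N m; "tool_pos": TCP position; "tool_rot": TCP orientation; "contact_force": force on the tool from outside, world axes, zero at the start; "torque": the same for the moment, N m; "opening": finger opening in m; "grip_force": force on a finger pad.
Only numpy, scipy, OpenCV 4.12 (cv2) and the standard library are available. Lean on these libraries where they do the work, as an engineer would, in place of code of your own. Each camera call takes 0.05 s, during which the arm holds its last target. There are 200 camera calls.

## Working session

There is one attempt and no reset: what is moved stays moved. The work goes in short steps, Python scripts to look and compute and a tool call to move; the robot and the scene stay as the last step left them, time stands still between calls to the robot, and variables do not carry over. Pictures are saved under pics/ and viewed, at most 10 in all, crops included, and the job is handed in when it is done.

Besides the shell and the picture viewer there is one more tool, called by a JSON object that holds its "op" and its "data". carry_out: Moves the arm, as the interface text tells. Its arguments: {"type":"object","properties":{"deltas":{"type":"array","items":{"type":"array","items":{"type":"number"}}},"force":{"type":"number"}},"required":["deltas"]}

```bash
mkdir -p pics; cat > h.py <<'E'
import numpy as np, cv2
from cell import robot, cams
def cap(n,save=None):
    c=cams.read_camera(n)
    if save: cv2.imwrite('pics/'+save,c['image']); np.savez('pics/'+save+'.npz',**{k:v for k,v in c.items()})
    return c
def pts(c):
    d=c['depth'];v,u=np.indices(d.shape)
    P=np.stack([(u-c['cx'])/c['fx']*d,-(v-c['cy'])/c['fy']*d,-d,np.ones_like(d)],-1)
    W=P@np.linalg.inv(c['world_to_cam']).T
    W=W[...,:3]; W[d<=0]=np.nan
    return W
def proj(c,p):
    q=c['world_to_cam']@np.r_[p,1]
    return c['cx']+c['fx']*q[0]/-q[2], c['cy']+c['fy']*q[1]/q[2]
E
python3 - <<'E'
from h import *
a=cap('top','top1.png');b=cap('side','side1.png')
cv2.imwrite('pics/both1.png',np.hstack([cv2.resize(a['image'],(800,600))]))
print(robot.observe(),robot.nose_length)
for c in(a,b): print(c['fx'],c['cx'],c['cy'],[k for k in c],np.linalg.inv(c['world_to_cam']).round(3).tolist())
E
```

```text
{'time': 0.1, 'qpos': array([-1.46800216e+00,  3.42669744e-01,  1.52487713e+00, -2.10480587e-06,
        1.27537420e+00, -1.45995613e-01]), 'qvel': array([ 0.0017585 , -0.00146771, -0.00095761, -0.00038045, -0.00197222,
       -0.0015072 ]), 'joint_efforts': array([ 3.44910295e-03, -4.32002842e+01, -2.44696462e+01,  7.19509763e-02,
        5.26475371e-02, -5.97104872e-05]), 'tool_pos': array([ 0.12926095, -0.50850412,  0.23412126]), 'tool_rot': array([-3.14027808e+00, -1.91263479e-04,  2.48790270e-01]), 'contact_force': array([0.25828216, 0.13889186, 0.15422938]), 'torque': array([0.0085881 , 0.00017178, 0.05751438]), 'grip_force': 0.0, 'opening': 0.09143130470616277} 0.008
416.2296906073569 254.84281507104325 192.6333697325017 ['image', 'depth', 'fx', 'fy', 'cx', 'cy', 'world_to_cam'] [[-0.017, 0.984, -0.176, 0.386], [-1.0, -0.017, 0.004, 0.024], [0.001, 0.176, 0.984, 1.377], [0.0, 0.0, 0.0, 1.0]]
402.8016154550081 261.35969205595177 186.959189740781 ['image', 'depth', 'fx', 'fy', 'cx', 'cy', 'world_to_cam'] [[0.996, 0.024, -0.082, 0.498], [-0.084, 0.469, -0.879, -1.045], [0.018, 0.883, 0.469, 0.67], [0.0, 0.0, 0.0, 1.0]]
```

View pics/both1.png

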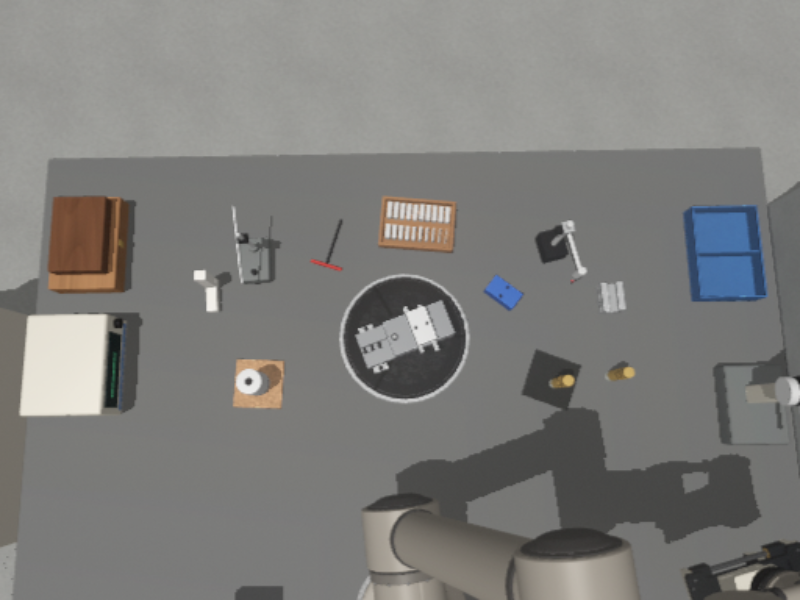

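View pics/side1.png

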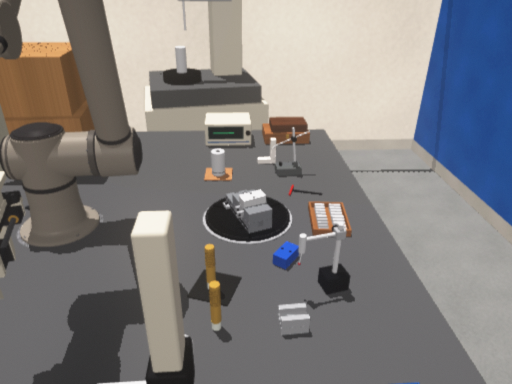

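The top view shows two bar-like rods, one on the black pad at (562,381) and one at (620,373). The pad one is farther left in the image, which is the robot's left (+y), so I choose it. The vise is at about (405,335), with the bright block at (422,325). The blue look-alike is at (503,292).

```bash
python3 - <<'E'
from h import *
def L(n): 
    d=dict(np.load(f'pics/{n}.png.npz')); return d
a=L('top1');b=L('side1');W=pts(a);s=512/800
def at(u,v,r=1):
    u,v=int(u*s),int(v*s);return np.nanmedian(W[v-r:v+r+1,u-r:u+r+1].reshape(-1,3),0).round(4)
for n,p in dict(tip1=(567,381),bar2=(627,372),table=(360,310),gran=(480,420),block=(420,325),fix=(440,318),mov=(397,338),padc=(535,385)).items(): print(n,at(*p))
# side view of bars
V=pts(b)
for n,(Q,img) in dict(top=(W,a['image']),side=(V,b['image'])).items():
    for nm,(x0,x1,y0,y1) in dict(bar1=(.2,.4,-.4,-.18),bar2=(.2,.4,-.52,-.4)).items():
        m=(Q[...,2]>.03)&(Q[...,2]<.16)&(Q[...,0]>x0)&(Q[...,0]<x1)&(Q[...,1]>y0)&(Q[...,1]<y1)
        q=Q[m]
        if len(q): 
            t=q[q[:,2]>q[:,2].max()-.012]; print(n,nm,len(q),q.min(0),q.max(0),'top',len(t),(t.min(0)+t.max(0))/2)
# height map around vise
m=(abs(W[...,0]-.43)<.13)&(abs(W[...,1]+.0)<.16)&(W[...,2]>.035)
print(np.histogram(W[m][:,2],20))
t=a['image'][170:262,215:390];cv2.imwrite('pics/c1.png',cv2.resize(t,None,fx=4.5,fy=4.5,interpolation=2))
E
```

```text
tip1 [ 0.4507 -0.2996  0.1247]
bar2 [ 0.4638 -0.4187  0.1196]
table [0.6121 0.101  0.0142]
gran [ 3.794e-01 -1.473e-01  3.000e-04]
block [ 0.5648 -0.0213  0.099 ]
fix [ 0.5832 -0.0638  0.0756]
mov [0.5434 0.0224 0.0758]
padc [ 0.4482 -0.2647  0.0024]
(array([ 28,  77, 168,  59,  13,   6,  12,  19,   9,  12,  55, 151,  73,
        15,   2,   2,  13,  61,  39,   8]), array([0.03550577, 0.0389606 , 0.04241544, 0.04587027, 0.04932511,
       0.05277994, 0.05623478, 0.05968961, 0.06314445, 0.06659928,
       0.07005412, 0.07350895, 0.07696379, 0.08041862, 0.08387345,
       0.08732829, 0.09078312, 0.09423796, 0.09769279, 0.10114763,
       0.10460246]))
```

View pics/c1.png

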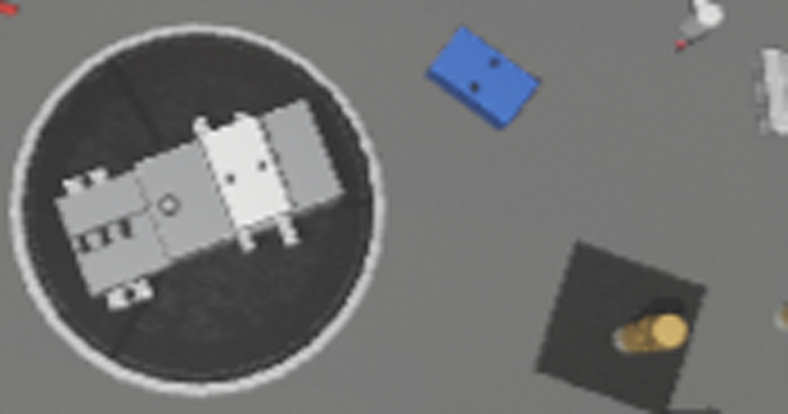

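```bash
cat >> h.py <<'E'
def ray(c,u,v,z):
    T=np.linalg.inv(c['world_to_cam']);d=T[:3,:3]@np.array([(u-c['cx'])/c['fx'],-(v-c['cy'])/c['fy'],-1.]);o=T[:3,3]
    return o+d*(z-o[2])/d[2]
E
python3 - <<'E'
from h import *
a=dict(np.load('pics/top1.png.npz'));b=dict(np.load('pics/side1.png.npz'));W=pts(a)
R=lambda p,z:ray(a,215+p[0]/4.5-.4,170+p[1]/4.5-.4,z)
zt=.0117
print('bar',R((669,330),.125)); print('pad',[R(p,.005).round(4).tolist() for p in((577,241),(707,287),(668,410),(537,371))])
f1,f2=R((304,99),zt+.064),R((343,190),zt+.064);m1=R((137,163),zt+.064)
print('fj',f1,f2,np.linalg.norm(f1-f2),'mj',m1,np.linalg.norm(f1-m1))
e1,e2=R((56,200),zt+.04),R((95,297),zt+.04)
print('end',e1,e2, np.linalg.norm((f1+f2-e1-e2)[:2]/2))
for p in((201,125),(242,118),(247,240),(291,236)): print('par',R(p,zt+.05))
x=(f1-m1)[:2];x/=np.linalg.norm(x);y2=(f1-f2)[:2]/np.linalg.norm((f1-f2)[:2]);print('yaw',np.arctan2(x[1],x[0]),np.arctan2(-y2[0],y2[1]))
yw=np.arctan2(x[1]-y2[0],x[0]+y2[1]);x=np.array([np.cos(yw),np.sin(yw)]);y=np.array([-x[1],x[0]])
O=(f1+f2)[:2]/2-.095*x;print('O',O,yw)
zz=W[...,2]; tt=[W[v,u,2] for u,v in((232,230),(245,240),(260,238),(290,215))];print('tt',tt)
for c in (a,b):
    W=pts(c);q=(W[...,:2]-O);X=q@x;Y=q@y
    m=(abs(X-.035)<.015)&(abs(Y)<.03)&(W[...,2]>.085)&(W[...,2]<.12)
    A=np.c_[X[m]-.035,Y[m],np.ones(m.sum())];s=np.linalg.lstsq(A,W[m][:,2],rcond=None)[0];print('block plane',m.sum(),s,np.std(A@s-W[m][:,2]))
    m=((abs(X+.01)<.02)|(abs(X-.075)<.015))&(abs(Y)<.03)&(W[...,2]>.06)&(W[...,2]<.09);print('jaw',np.median(W[m][:,2]))
    m=(np.hypot(X,Y)>.105)&(np.hypot(X,Y)<.12)&(W[...,2]>-.02)&(W[...,2]<.03);print('table',np.median(W[m][:,2]))
E
```

```text
bar [ 0.45075444 -0.30307265  0.125     ]
pad [[0.5231, -0.2709, 0.005], [0.4878, -0.3642, 0.005], [0.3995, -0.33, 0.005], [0.4291, -0.2367, 0.005]]
fj [ 0.61980883 -0.06842141  0.0757    ] [ 0.55462247 -0.0938533   0.0757    ] 0.0699717259864788 mj [0.57618806 0.05007975 0.0757    ] 0.126274690215939
end [0.55407924 0.10859161 0.0517    ] [0.48469786 0.08145828 0.0517    ] 0.1887688307699365
par [0.60478071 0.0044493  0.0617    ]
par [ 0.60933454 -0.02485166  0.0617    ]
par [ 0.52214162 -0.0263653   0.0617    ]
par [ 0.52443343 -0.05742581  0.0617    ]
yaw -1.2180849886513092 -1.1988177412896475
O [0.5535412  0.00769412] -1.2084513649704784
tt [np.float64(0.00947531455272177), np.float64(0.012170876481585324), np.float64(0.009326540020470286), np.float64(0.011936601933649982)]
block plane 185 [0.01607296 0.08149766 0.09880882] 0.00268426255976032
jaw 0.07584266668476469
table 0.012410752717331386
block plane 112 [-0.0909267   0.05651089  0.10072067] 0.002280237570380762
jaw 0.07800180672147178
table 0.014429809140681205
```

{"op": "carry_out", "data": {"deltas": [[2.3,-0.75,0,0,0,0,1],[2.3,-0.75,0,0,0,0,1],[2.3,-0.75,0,0,0,0,1],[2.3,-0.75,0,0,0,0,1],[2.3,-0.75,0,0,0,0,1],[2.3,-0.75,0,0,0,0,1],[2.3,-0.75,0,0,0,0,1],[2.3,-0.75,0,0,0,0,1]], "force": 60}}

```text
time: 0.77
tool_pos: [0.2937, -0.4044, 0.2344]
tool_rot: [-3.141, 0.0, 0.249]
contact_force: [-0.1, -0.5, -0.2]
opening: 0.0914
grip_force: 0.0
```

{"op": "carry_out", "data": {"deltas": [[2.2,-0.75,0,0,0,0,1],[2.2,-0.75,0,0,0,0,1],[2.2,-0.75,0,0,0,0,1],[2.2,-0.75,0,0,0,0,1],[2.2,-0.75,0,0,0,0,1],[2.2,-0.75,0,0,0,0,1],[2.2,-0.75,0,0,0,0,1],[2.2,-0.75,0,0,0,0,1]]}}

```text
time: 1.43
tool_pos: [0.4494, -0.303, 0.2343]
tool_rot: [-3.141, 0.001, 0.249]
contact_force: [0.8, -0.1, -0.4]
opening: 0.0921
grip_force: 0.0
```

```bash
python3 - <<'E'
from h import *
o=robot.observe();print(o['time'],o['tool_pos'],o['tool_rot'])
c=cap('wrist','w1.png');W=pts(c)
T=np.linalg.inv(c['world_to_cam']);print(T.round(3).tolist())
m=(W[...,2]>.115)&(W[...,2]<.135)&(np.hypot(W[...,0]-.45,W[...,1]+.303)<.04)
q=W[m];print(m.sum(),q.min(0),q.max(0),np.median(q,0))
m=(W[...,2]>.02)&(W[...,2]<.115)&(np.hypot(W[...,0]-.45,W[...,1]+.303)<.04)
print(m.sum(),W[m].min(0),W[m].max(0))
print(proj(c,[.45,-.303,.125]))
E
```

```text
1.4333 [ 0.44939084 -0.3029685   0.23431811] [-3.14094216e+00  5.56168744e-04  2.48871327e-01]
[[0.247, 0.935, 0.256, 0.518], [-0.969, 0.238, 0.065, -0.285], [-0.0, -0.264, 0.964, 0.385], [0.0, 0.0, 0.0, 1.0]]
622 [ 0.4407729  -0.31382007  0.11514285] [ 0.46214352 -0.29168671  0.12729739] [ 0.45253273 -0.30232858  0.12497545]
356 [ 0.45019605 -0.31258904  0.02045493] [ 0.46249098 -0.29151089  0.11266897]
(np.float64(249.5019803392124), np.float64(196.04680567922517))
```

View pics/w1.png

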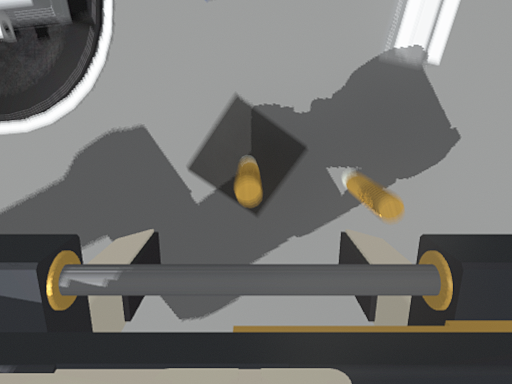

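The wrist view shows the chosen bar at (248,190) on the pad and the look-alike at (385,205). The chosen bar is central between the fingers, so I descend and grip.

{"op": "carry_out", "data": {"deltas": [[0.2,0,1.5,0,0,0,1],[0,0,2,0,0,0,1],[0,0,2.2,0,0,0,1],[0,0,2.2,0,0,0,1],[0,0,2.2,0,0,0,1],[0,0,2,0,0,0,1],[0,0,1.5,0,0,0,1],[0,0,0.9,0,0,0,1]]}}

```text
time: 2.15
tool_pos: [0.4496, -0.3027, 0.0875]
tool_rot: [-3.139, 0.002, 0.249]
contact_force: [-0.3, -0.1, -0.5]
opening: 0.0918
grip_force: 0.0
```

{"op": "carry_out", "data": {"deltas": [[0,0,0,0,0,0,0.6],[0,0,0,0,0,0,0.35],[0,0,0,0,0,0,0.2],[0,0,0,0,0,0,0.1],[0,0,0,0,0,0,0],[0,0,0,0,0,0,0],[0,0,0,0,0,0,0],[0,0,0,0,0,0,0]], "force": 60}}

```text
time: 2.82
tool_pos: [0.4507, -0.3035, 0.09]
tool_rot: [3.141, -0.0, 0.249]
contact_force: [-0.1, 0.7, -0.4]
opening: 0.0431
grip_force: 0.0
```

{"op": "carry_out", "data": {"deltas": [[0,0,0,0,0,0,0],[0,0,0,0,0,0,0],[0,0,0,0,0,0,0],[0,0,0,0,0,0,0],[0,0,0,0,0,0,0],[0,0,0,0,0,0,0],[0,0,0,0,0,0,0],[0,0,0,0,0,0,0]]}}

```text
time: 3.48
tool_pos: [0.4506, -0.3033, 0.0897]
tool_rot: [-3.141, 0.0, 0.249]
contact_force: [0.5, 0.3, 1.1]
opening: 0.0211
grip_force: 60.0
```

{"op": "carry_out", "data": {"deltas": [[0,0,-0.3,0,0,0,0],[0,0,-1,0,0,0,0],[0,0,-2,0,0,0,0],[0,0,-2.5,0,0,0,0],[0,0,-2.5,0,0,0,0],[0,0,-2.5,0,0,0,0],[0,0,-1.5,0,0,0,0],[0,0,-0.7,0,0,0,0]]}}

```text
time: 4.15
tool_pos: [0.4513, -0.304, 0.223]
tool_rot: [3.138, -0.003, 0.249]
contact_force: [0.8, -0.2, -3.3]
opening: 0.0217
grip_force: 60.0
```

{"op": "carry_out", "data": {"deltas": [[0.6,-0.75,0,0,0,0,0],[1.1,-1.3,0,0,0,0,0],[1.6,-1.9,0,0,0,0,0],[1.75,-2.1,0,0,0,0,0],[1.75,-2.1,0,0,0,0,0],[1.75,-2.1,0,0,0,0,0],[1.75,-2.1,0,0,0,0,0],[1.75,-2.1,0,0,0,0,0]]}}

```text
time: 4.82
tool_pos: [0.5315, -0.1314, 0.2181]
tool_rot: [-3.14, 0.002, 0.249]
contact_force: [0.2, 0.4, -3.6]
opening: 0.0212
grip_force: 60.0
```

{"op": "carry_out", "data": {"deltas": [[1.75,-2.1,0,0,0,0,0],[1.75,-2.1,0,0,0,0,0],[1.6,-2,0,0,0,0,0],[1.3,-1.6,0,0,0,0,0],[1.0,-1.2,0,0,0,0,0],[0.75,-0.8,0,0,0,0,0],[0.25,-0.25,0,0,0,0,0],[0,0,0,0,0,0,0]]}}

```text
time: 5.48
tool_pos: [0.5883, -0.0148, 0.2187]
tool_rot: [-3.141, 0.002, 0.25]
contact_force: [-0.6, 0.4, -3.6]
opening: 0.0213
grip_force: 60.0
```

```bash
python3 - <<'E'
from h import *
o=robot.observe();print(o['time'],o['tool_pos'],o['tool_rot'],o['contact_force'])
c=cap('wrist','w2.png')
E
```

```text
5.4833 [ 0.58827778 -0.01482258  0.21872849] [-3.14109119e+00  1.57180644e-03  2.49980749e-01] [-0.56103991  0.42410449 -3.58334917]
```

View pics/w2.png

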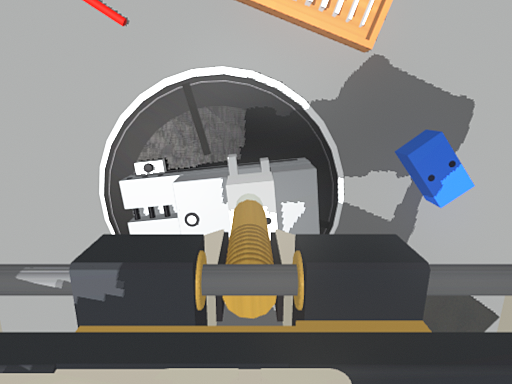

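The wrist view shows the tip at (248,203) over the block's far (+y) half, between the jaws. The +y ends of the parallels are at (233,165) and (265,165).

```bash
python3 - <<'E'
from h import *
c=dict(np.load('pics/w2.png.npz'));W=pts(c)
O=np.array([.5535,.0077]);yw=-1.2085;x=np.array([np.cos(yw),np.sin(yw)]);y=np.array([-x[1],x[0]])
for u,v in((233,162),(233,170),(265,162),(265,170),(233,182),(250,182),(268,182),(205,190),(295,185),(295,170),(150,120),(180,185)):
    p=W[v,u];print((u,v),p.round(4),'vise',((p[:2]-O)@x).round(4),((p[:2]-O)@y).round(4))
t=robot.observe()['tool_pos'][:2];print('tip vise',(t-O)@x,(t-O)@y)
E
```

```text
(233, 162) [0.604  0.0048 0.0616] vise 0.0206 0.0462
(233, 170) [0.5969 0.003  0.0626] vise 0.0198 0.0389
(265, 162) [ 0.6113 -0.0239  0.0613] vise 0.0501 0.0428
(265, 170) [ 0.6041 -0.0259  0.0615] vise 0.0493 0.0354
(233, 182) [0.5935 0.0006 0.0955] vise 0.0208 0.0348
(250, 182) [ 0.598  -0.0129  0.1002] vise 0.0351 0.0343
(268, 182) [ 0.6018 -0.0272  0.1007] vise 0.0498 0.0328
(205, 190) [0.5752 0.0232 0.0752] vise -0.0068 0.0258
(295, 185) [ 0.5997 -0.0545  0.0742] vise 0.0746 0.0212
(295, 170) [ 0.6131 -0.0504  0.0757] vise 0.0754 0.0352
(150, 120) [0.6168 0.0991 0.012 ] vise -0.063 0.0916
(180, 185) [0.5746 0.0458 0.0766] vise -0.0282 0.0332
tip vise 0.03407717103581323 0.024078276886466996
```

{"op": "carry_out", "data": {"deltas": [[0,0,0.3,0,0,0,0],[0,0,0.6,0,0,0,0],[0,0,0.7,0,0,0,0],[0,0,0.6,0,0,0,0],[0,0,0.4,0,0,0,0],[0,0,0.25,0,0,0,0],[0,0,0.1,0,0,0,0],[0,0,0.08,0,0,0,0]]}}

```text
time: 6.2
tool_pos: [0.5885, -0.0156, 0.1893]
tool_rot: [3.142, 0.0, 0.249]
contact_force: [0.1, 0.0, -3.6]
opening: 0.0214
grip_force: 60.0
```

{"op": "carry_out", "data": {"deltas": [[0,0,0.08,0,0,0,0],[0,0,0.08,0,0,0,0],[0,0,0.08,0,0,0,0],[0,0,0.08,0,0,0,0],[0,0,0.08,0,0,0,0],[0,0,0.08,0,0,0,0],[0,0,0.08,0,0,0,0],[0,0,0.08,0,0,0,0]]}}

```text
time: 6.87
tool_pos: [0.589, -0.0154, 0.1841]
tool_rot: [3.141, -0.002, 0.249]
contact_force: [-0.8, 1.2, 6.4]
opening: 0.021
grip_force: 60.0
```

{"op": "carry_out", "data": {"deltas": [[0,0,0.08,0,0,0,0],[0,0,0.08,0,0,0,0],[0,0,0.08,0,0,0,0],[0,0,0.08,0,0,0,0],[0,0,0,0,0,0,0],[0,0,0,0,0,0,0],[0,0,0,0,0,0,0],[0,0,0,0,0,0,0]]}}

```text
time: 7.53
tool_pos: [0.5898, -0.0152, 0.1816]
tool_rot: [3.141, -0.004, 0.249]
contact_force: [0.2, 2.2, 7.2]
opening: 0.0213
grip_force: 60.0
```

{"op": "carry_out", "data": {"deltas": [[0,0,0.08,0,0,0,0],[0,0,0.08,0,0,0,0],[0,0,0.08,0,0,0,0],[0,0,0.08,0,0,0,0],[0,0,0.06,0,0,0,0],[0,0,0,0,0,0,0],[0,0,0,0,0,0,0],[0,0,0,0,0,0,0]]}}

```text
time: 8.2
tool_pos: [0.5904, -0.015, 0.1789]
tool_rot: [3.14, -0.007, 0.249]
contact_force: [0.2, 3.8, 13.6]
opening: 0.0212
grip_force: 60.0
```

{"op": "carry_out", "data": {"deltas": [[0,0,0.06,0,0,0,0],[0,0,0.06,0,0,0,0],[0,0,0,0,0,0,0],[0,0,0,0,0,0,0],[0,0,0,0,0,0,0],[0,0,0,0,0,0,0],[0,0,0,0,0,0,0],[0,0,0,0,0,0,0]]}}

```text
time: 8.87
tool_pos: [0.5906, -0.015, 0.1788]
tool_rot: [3.14, -0.008, 0.249]
contact_force: [-1.1, 2.9, 19.4]
opening: 0.021
grip_force: 60.0
```

{"op": "carry_out", "data": {"deltas": [[0,0,-0.3,0,0,0,0],[0,0,-0.7,0,0,0,0],[-0.4,0.05,-0.6,0,0,0,0],[-1.0,0.1,-0.1,0,0,0,0],[-1.3,0.15,0,0,0,0,0],[-1.3,0.15,0,0,0,0,0],[-0.7,0.1,0,0,0,0,0],[-0.3,0.05,0,0,0,0,0]]}}

```text
time: 9.53
tool_pos: [0.5405, -0.0342, 0.1918]
tool_rot: [-3.141, 0.001, 0.248]
contact_force: [1.1, 0.2, -3.4]
opening: 0.021
grip_force: 60.0
```

{"op": "carry_out", "data": {"deltas": [[0,0,0,0,0,0,0],[0,0,0,0,0,0,0],[0,0,0,0,0,0,0],[0,0,0,0,0,0,0],[0,0,0,0,0,0,0],[0,0,0,0,0,0,0],[0,0,0,0,0,0,0],[0,0,0,0,0,0,0]]}}

```text
time: 10.2
tool_pos: [0.5416, -0.0337, 0.1917]
tool_rot: [3.142, 0.0, 0.249]
contact_force: [-0.3, -0.3, -2.3]
opening: 0.021
grip_force: 60.0
```

```bash
python3 - <<'E'
from h import *
O=np.array([.5535,.0077]);yw=-1.2085;x=np.array([np.cos(yw),np.sin(yw)]);y=np.array([-x[1],x[0]])
t=robot.observe();print(t['tool_pos'],t['tool_rot']);t=t['tool_pos'][:2];print('tip vise',(t-O)@x,(t-O)@y)
for n in('wrist','top'):
    c=cap(n,n+'3.png');W=pts(c);X=(W[...,:2]-O)@x;Y=(W[...,:2]-O)@y
    for y0 in(-.03,-.02,-.01,0,.01,.02,.03):
        m=(abs(X-.035)<.014)&(abs(Y-y0)<.004)&(W[...,2]>.085)&(W[...,2]<.105)
        print(n,y0,m.sum(),np.median(W[m][:,2]) if m.any() else 0)
E
```

```text
[ 0.5415541  -0.03365168  0.19174462] [3.14155332e+00 7.45848745e-05 2.48934069e-01]
tip vise 0.034433460286348035 -0.025826402459447576
wrist -0.03 70 0.09636391886965562
wrist -0.02 260 0.09604931518458461
wrist -0.01 387 0.09568004923784057
wrist 0 397 0.09538969351563467
wrist 0.01 407 0.09498235876535502
wrist 0.02 419 0.09461639173947864
wrist 0.03 429 0.09420004558015382
top -0.03 0 0
top -0.02 0 0
top -0.01 0 0
top 0 0 0
top 0.01 0 0
top 0.02 0 0
top 0.03 0 0
```

{"op": "carry_out", "data": {"deltas": [[0,0,0.2,0,0,0,0],[0,0,0.3,0,0,0,0],[0,0,0.25,0,0,0,0],[0,0,0.12,0,0,0,0],[0,0,0.08,0,0,0,0],[0,0,0.08,0,0,0,0],[0,0,0.08,0,0,0,0],[0,0,0.08,0,0,0,0]]}}

```text
time: 10.97
tool_pos: [0.5417, -0.0337, 0.1807]
tool_rot: [3.141, -0.001, 0.249]
contact_force: [-1.7, 0.4, 6.2]
opening: 0.0208
grip_force: 60.0
```

{"op": "carry_out", "data": {"deltas": [[0,0,0.08,0,0,0,0],[0,0,0.08,0,0,0,0],[0,0,0.08,0,0,0,0],[0,0,0.04,0,0,0,0],[0,0,0,0,0,0,0],[0,0,0,0,0,0,0],[0,0,0,0,0,0,0],[0,0,0,0,0,0,0]]}}

```text
time: 11.63
tool_pos: [0.5413, -0.0338, 0.1786]
tool_rot: [3.141, -0.001, 0.249]
contact_force: [-3.9, 0.1, 9.1]
opening: 0.0212
grip_force: 60.0
```

{"op": "carry_out", "data": {"deltas": [[0,0,0.06,0,0,0,0],[0,0,0.06,0,0,0,0],[0,0,0.06,0,0,0,0],[0,0,0,0,0,0,0],[0,0,0,0,0,0,0],[0,0,0,0,0,0,0],[0,0,0,0,0,0,0],[0,0,0,0,0,0,0]]}}

```text
time: 12.3
tool_pos: [0.5416, -0.0338, 0.1785]
tool_rot: [3.14, -0.002, 0.249]
contact_force: [-7.3, 0.5, 19.0]
opening: 0.0214
grip_force: 60.0
```

{"op": "carry_out", "data": {"deltas": [[0,0,-0.3,0,0,0,0],[0,0,-0.5,0,0,0,0],[0,0,-0.5,0,0,0,0],[0,0,-0.4,0,0,0,0],[0,0,-0.2,0,0,0,0],[0,0,0,0,0,0,0],[0,0,0,0,0,0,0],[0,0,0,0,0,0,0]]}}

```text
time: 12.97
tool_pos: [0.5414, -0.0337, 0.194]
tool_rot: [-3.141, 0.001, 0.249]
contact_force: [-0.1, -0.2, -3.0]
opening: 0.0205
grip_force: 60.0
```

```bash
cat > chk.py <<'E'
from h import *
import sys
O=np.array([.5535,.0077]);yw=-1.2085;x=np.array([np.cos(yw),np.sin(yw)]);y=np.array([-x[1],x[0]])
t=robot.observe();print(t['time'],t['tool_pos'],t['contact_force']);t=t['tool_pos'][:2];print('tip vise',(t-O)@x,(t-O)@y)
c=cap('wrist',sys.argv[1]);W=pts(c);X=(W[...,:2]-O)@x;Y=(W[...,:2]-O)@y
def z(x0,y0,r,lo,hi):
    m=(abs(X-x0)<r)&(abs(Y-y0)<.004)&(W[...,2]>lo)&(W[...,2]<hi);return round(float(np.median(W[m][:,2])),5) if m.sum()>5 else None
print('block',[z(.035,k,.014,.085,.105) for k in(-.03,-.02,-.01,0,.01,.02,.03)])
print('block x',[z(.035+k,.02,.003,.085,.105) for k in(-.015,-.01,0,.01,.015)])
print('jaws',[z(-.01,k,.015,.07,.08) for k in(-.03,-.01,.01,.03)],[z(.075,k,.01,.07,.08) for k in(-.03,-.01,.01,.03)])
print('par',[z(a,.043,.003,.05,.07) for a in(.02,.05)],[z(a,-.043,.003,.05,.07) for a in(.02,.05)])
E
python3 chk.py w4.png
```

```text
12.9667 [ 0.54135678 -0.03371166  0.19396215] [-0.11887624 -0.19548309 -3.0497991 ]
tip vise 0.03441961024556972 -0.026032168795072412
block [0.09422, 0.0942, 0.09411, 0.09422, 0.0941, 0.09406, 0.09409]
block x [0.09405, 0.09403, 0.09417, 0.09405, 0.09402]
jaws [0.07609, 0.07608, 0.07621, 0.07615] [0.07613, 0.07608, 0.0761, 0.07615]
par [0.06207, 0.06205] [0.06224, 0.06224]
```

Depth shows the block level and seated: its top is at 0.0941, and the parallels' tops at 0.0621 plus the 32 mm block give the same height. I'll make one gentle press in the middle for an even bearing.

{"op": "carry_out", "data": {"deltas": [[0.4,-0.05,0,0,0,0,0],[0.8,-0.1,0,0,0,0,0],[0.9,-0.1,0.1,0,0,0,0],[0.4,-0.05,0.3,0,0,0,0],[0.1,0,0.4,0,0,0,0],[0,0,0.3,0,0,0,0],[0,0,0.15,0,0,0,0],[0,0,0.08,0,0,0,0]]}}

```text
time: 13.68
tool_pos: [0.5655, -0.0244, 0.1803]
tool_rot: [-3.141, 0.001, 0.249]
contact_force: [-0.6, 0.7, -2.7]
opening: 0.0213
grip_force: 60.0
```

{"op": "carry_out", "data": {"deltas": [[0,0,0.08,0,0,0,0],[0,0,0.08,0,0,0,0],[0,0,0.08,0,0,0,0],[0,0,0.08,0,0,0,0],[0,0,0.08,0,0,0,0],[0,0,0,0,0,0,0],[0,0,0,0,0,0,0],[0,0,0,0,0,0,0]]}}

```text
time: 14.35
tool_pos: [0.5662, -0.0245, 0.1786]
tool_rot: [3.141, -0.002, 0.249]
contact_force: [-2.6, -0.1, 6.2]
opening: 0.0214
grip_force: 60.0
```

{"op": "carry_out", "data": {"deltas": [[0,0,0.07,0,0,0,0],[0,0,0.07,0,0,0,0],[0,0,0.07,0,0,0,0],[0,0,0,0,0,0,0],[0,0,0,0,0,0,0],[0,0,0,0,0,0,0],[0,0,0,0,0,0,0],[0,0,0,0,0,0,0]]}}

```text
time: 15.02
tool_pos: [0.5665, -0.0244, 0.1785]
tool_rot: [3.14, -0.004, 0.249]
contact_force: [-6.4, 1.3, 18.5]
opening: 0.0209
grip_force: 60.0
```

{"op": "carry_out", "data": {"deltas": [[0,0,-0.4,0,0,0,0],[0,0,-1.0,0,0,0,0],[0,0,-0.9,0,0,0,0],[-0.6,0,-0.3,0,0,0,0],[-1.2,0,0,0,0,0,0],[-1.7,0,0,0,0,0,0],[-1.7,0,0,0,0,0,0],[-1.3,0,0,0,0,0,0]]}}

```text
time: 15.68
tool_pos: [0.5014, -0.0406, 0.2008]
tool_rot: [-3.141, 0.001, 0.249]
contact_force: [0.5, 0.1, -2.8]
opening: 0.0208
grip_force: 60.0
```

{"op": "carry_out", "data": {"deltas": [[-0.2,-0.3,0,0,0,0,0],[-0.1,-0.3,0,0,0,0,0],[0,0,0,0,0,0,0],[0,0,0,0,0,0,0],[0,0,0,0,0,0,0],[0,0,0,0,0,0,0],[0,0,0,0,0,0,0],[0,0,0,0,0,0,0]]}}

```text
time: 16.35
tool_pos: [0.4987, -0.0353, 0.2008]
tool_rot: [-3.142, 0.0, 0.249]
contact_force: [0.2, -0.1, -2.4]
opening: 0.0211
grip_force: 60.0
```

```bash
python3 chk.py w5.png; python3 - <<'E'
from h import *
c=dict(np.load('pics/w5.png.npz'));W=pts(c)
O=np.array([.5535,.0077]);yw=-1.2085;x=np.array([np.cos(yw),np.sin(yw)]);y=np.array([-x[1],x[0]])
X=(W[...,:2]-O)@x;Y=(W[...,:2]-O)@y
for s in(1,-1):
  for x0 in(.02,.05):
    m=(abs(X-x0)<.012)&(s*Y>.0385)&(s*Y<.06)&(W[...,2]>.057)&(W[...,2]<.066)
    if m.any():print(s,x0,m.sum(),X[m].min(),X[m].max(),np.percentile(Y[m],[0,3,97,100]))
E
```

```text
16.35 [ 0.49873244 -0.03530849  0.20076093] [ 0.16508363 -0.07689031 -2.36471376]
tip vise 0.020805756014702102 -0.06645552304712611
block [0.09408, 0.0941, 0.09411, 0.09408, 0.09411, 0.09406, 0.09412]
block x [0.09402, 0.09418, 0.09401, 0.09392, 0.09398]
jaws [0.07616, 0.07606, 0.07619, 0.07605] [0.07604, 0.07621, 0.07624, 0.07617]
par [0.06217, 0.06201] [0.06201, 0.06205]
1 0.02 159 0.01544823128989455 0.023648746166977014 [0.04033041 0.04071386 0.05146052 0.05213456]
1 0.05 71 0.045373874561999275 0.05341810680896294 [0.03979626 0.04011994 0.04502041 0.04511387]
-1 0.02 101 0.01451303410802379 0.022712381836533128 [-0.04798236 -0.04718557 -0.03883406 -0.03857167]
-1 0.05 173 0.04421592726826499 0.05253354166480928 [-0.05438919 -0.05387494 -0.03896883 -0.03851282]
```

View pics/w5.png

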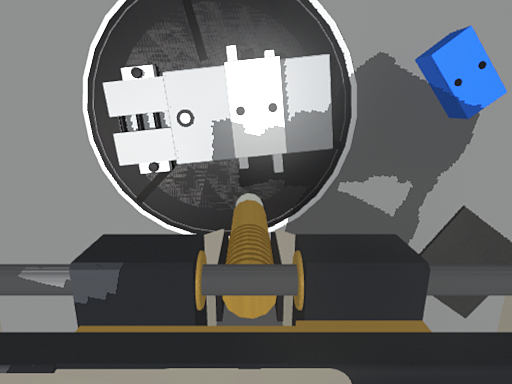

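The view shows the near (-y) end of the moving parallel at (246,165) and the tip at (248,200), in line with it and about 8 mm short of it. I'll lower the tip and approach slowly.

{"op": "carry_out", "data": {"deltas": [[0,0,0.5,0,0,0,0],[0,0,1.0,0,0,0,0],[0,0,1.4,0,0,0,0],[0,0,1.4,0,0,0,0],[0,0,1.2,0,0,0,0],[0,0,0.8,0,0,0,0],[0,0,0.4,0,0,0,0],[0,0,0.2,0,0,0,0]]}}

```text
time: 17.07
tool_pos: [0.4984, -0.0353, 0.1313]
tool_rot: [-3.141, 0.001, 0.249]
contact_force: [-0.8, 0.2, -2.7]
opening: 0.0206
grip_force: 60.0
```

{"op": "carry_out", "data": {"deltas": [[0,0,0,0,0,0,0],[0,0,0,0,0,0,0],[0.1,0,0,0,0,0,0],[0.1,0,0,0,0,0,0],[0.1,0,0,0,0,0,0],[0.1,-0.05,0,0,0,0,0],[0.1,0,0,0,0,0,0],[0,0,0,0,0,0,0]]}}

```text
time: 17.73
tool_pos: [0.5035, -0.0336, 0.132]
tool_rot: [3.141, -0.0, 0.249]
contact_force: [-0.2, 0.5, -2.4]
opening: 0.0211
grip_force: 60.0
```

```bash
python3 - <<'E'
from h import *
O=np.array([.5535,.0077]);yw=-1.2085;x=np.array([np.cos(yw),np.sin(yw)]);y=np.array([-x[1],x[0]])
o=robot.observe();t=o['tool_pos'][:2];print('tip vise',(t-O)@x,(t-O)@y,o['tool_pos'],o['contact_force'])
E
```

```text
tip vise 0.020877238575541253 -0.06134876734747892 [ 0.50353302 -0.03356538  0.13197956] [-0.17538775  0.54936875 -2.43703736]
```

{"op": "carry_out", "data": {"deltas": [[0.05,0,0,0,0,0,0],[0.05,0,0,0,0,0,0],[0.05,-0.02,0,0,0,0,0],[0.04,0,0,0,0,0,0],[0.03,0,0,0,0,0,0],[0,0,0,0,0,0,0],[0,0,0,0,0,0,0],[0,0,0,0,0,0,0]]}}

```text
time: 18.4
tool_pos: [0.5054, -0.0329, 0.1319]
tool_rot: [3.141, 0.0, 0.249]
contact_force: [-0.3, 0.0, -2.2]
opening: 0.0212
grip_force: 60.0
```

{"op": "carry_out", "data": {"deltas": [[0.03,0,0,0,0,0,0],[0.03,0,0,0,0,0,0],[0,0,0,0,0,0,0],[0,0,0,0,0,0,0],[0,0,0,0,0,0,0],[0,0,0,0,0,0,0],[0,0,0,0,0,0,0],[0,0,0,0,0,0,0]]}}

```text
time: 19.07
tool_pos: [0.506, -0.0327, 0.1319]
tool_rot: [3.141, -0.0, 0.249]
contact_force: [0.6, 0.1, -3.1]
opening: 0.0209
grip_force: 60.0
```

{"op": "carry_out", "data": {"deltas": [[0.03,0,0,0,0,0,0],[0,0,0,0,0,0,0],[0,0,0,0,0,0,0],[0,0,0,0,0,0,0],[0,0,0,0,0,0,0],[0,0,0,0,0,0,0],[0,0,0,0,0,0,0],[0,0,0,0,0,0,0]]}}

```text
time: 19.73
tool_pos: [0.5063, -0.0327, 0.1319]
tool_rot: [3.141, 0.0, 0.249]
contact_force: [0.1, 0.6, -3.7]
opening: 0.0212
grip_force: 60.0
```

{"op": "carry_out", "data": {"deltas": [[0.03,0,0,0,0,0,0],[0,0,0,0,0,0,0],[0,0,0,0,0,0,0],[0,0,0,0,0,0,0],[0,0,0,0,0,0,0],[0,0,0,0,0,0,0],[0,0,0,0,0,0,0],[0,0,0,0,0,0,0]]}}

```text
time: 20.4
tool_pos: [0.5065, -0.0326, 0.1319]
tool_rot: [3.142, 0.0, 0.249]
contact_force: [-0.9, 0.5, -3.1]
opening: 0.0211
grip_force: 60.0
```

{"op": "carry_out", "data": {"deltas": [[0.03,0,0,0,0,0,0],[0,0,0,0,0,0,0],[0,0,0,0,0,0,0],[0,0,0,0,0,0,0],[0,0,0,0,0,0,0],[0,0,0,0,0,0,0],[0,0,0,0,0,0,0],[0,0,0,0,0,0,0]]}}

```text
time: 21.07
tool_pos: [0.5067, -0.0325, 0.1319]
tool_rot: [3.142, 0.0, 0.249]
contact_force: [-3.0, -1.0, -2.8]
opening: 0.0213
grip_force: 60.0
```

```bash
python3 - <<'E'
from h import *
O=np.array([.5535,.0077]);yw=-1.2085;x=np.array([np.cos(yw),np.sin(yw)]);y=np.array([-x[1],x[0]])
o=robot.observe();t=o['tool_pos'][:2];print('tip vise',(t-O)@x,(t-O)@y,o['tool_pos'],o['contact_force'],o['torque'])
E
```

```text
tip vise 0.02103215073924414 -0.05802166675750077 [ 0.50669905 -0.03253104  0.13186411] [-3.04833002 -1.00861879 -2.79858334] [-0.16380388  0.52826109  0.05356224]
```

{"op": "carry_out", "data": {"deltas": [[0,0,0,0,0,0,0],[0,0,0,0,0,0,0],[0,0,0,0,0,0,0],[0,0,0,0,0,0,0],[0,0,0,0,0,0,0],[0,0,0,0,0,0,0],[0,0,0,0,0,0,0],[0,0,0,0,0,0,0]]}}

```text
time: 21.73
tool_pos: [0.5068, -0.0325, 0.1319]
tool_rot: [3.142, 0.0, 0.249]
contact_force: [-2.3, -1.3, -1.4]
opening: 0.0214
grip_force: 60.0
```

{"op": "carry_out", "data": {"deltas": [[0.01,0,0,0,0,0,0],[0,0,0,0,0,0,0],[0,0,0,0,0,0,0],[0,0,0,0,0,0,0],[0,0,0,0,0,0,0],[0,0,0,0,0,0,0],[0,0,0,0,0,0,0],[0,0,0,0,0,0,0]]}}

```text
time: 22.4
tool_pos: [0.5069, -0.0325, 0.1319]
tool_rot: [3.142, 0.0, 0.249]
contact_force: [-2.7, -0.5, -1.5]
opening: 0.0214
grip_force: 60.0
```

{"op": "carry_out", "data": {"deltas": [[-0.3,0,0,0,0,0,0],[-0.6,0,0,0,0,0,0],[-0.6,0,-0.3,0,0,0,0],[0,0,-1.0,0,0,0,0],[0,0,-1.6,0,0,0,0],[0,0,-1.8,0,0,0,0],[0,0,-1.4,0,0,0,0],[0,0,-0.7,0,0,0,0]]}}

```text
time: 23.07
tool_pos: [0.493, -0.0364, 0.202]
tool_rot: [3.14, -0.003, 0.249]
contact_force: [0.3, -0.9, -2.7]
opening: 0.0212
grip_force: 60.0
```

{"op": "carry_out", "data": {"deltas": [[-0.3,0.75,0,0,0,0,0],[-0.6,1.4,0,0,0,0,0],[-0.7,1.8,0,0,0,0,0],[-0.8,2.0,0,0,0,0,0],[-0.8,2.0,0,0,0,0,0],[-0.8,2.0,0,0,0,0,0],[-0.8,2.0,0,0,0,0,0],[-0.8,2.0,0,0,0,0,0]]}}

```text
time: 23.73
tool_pos: [0.4714, -0.1865, 0.1988]
tool_rot: [-3.141, 0.001, 0.249]
contact_force: [0.8, -0.0, -4.1]
opening: 0.0214
grip_force: 60.0
```

{"op": "carry_out", "data": {"deltas": [[-0.8,2.0,0,0,0,0,0],[-0.8,2.0,0,0,0,0,0],[-0.8,2.0,0,0,0,0,0],[-0.7,1.8,0,0,0,0,0],[-0.6,1.5,0,0,0,0,0],[-0.4,1.0,0,0,0,0,0],[-0.2,0.5,0,0,0,0,0],[0,0,0,0,0,0,0]]}}

```text
time: 24.4
tool_pos: [0.4568, -0.3013, 0.1992]
tool_rot: [-3.141, 0.001, 0.247]
contact_force: [0.3, -0.6, -2.9]
opening: 0.0216
grip_force: 60.0
```

```bash
python3 - <<'E'
from h import *
o=robot.observe();print(o['time'],o['tool_pos'],o['tool_rot'],o['contact_force'])
p=o['tool_pos'];d=np.array([.456,-.302])-p[:2];w=o['tool_rot'][2];print('tool cm',100*(d@[np.cos(w),np.sin(w)]),100*(d@[np.sin(w),-np.cos(w)]),'down',100*(p[2]-.0897))
E
```

```text
24.4 [ 0.45679998 -0.30126072  0.19919413] [-3.14092902e+00  6.24354352e-04  2.47448179e-01] [ 0.30104454 -0.57147727 -2.86684541]
tool cm -0.0956681001556127 0.052081952640988506 down 10.949413294110357
```

{"op": "carry_out", "data": {"deltas": [[0,0,0.6,0,0,0,0],[0,0,1.4,0,0,0,0],[0,0,2.0,0,0,0,0],[0,0,2.2,0,0,0,0],[0,0,2.0,0,0,0,0],[0,0,1.2,0,0,0,0],[0,0,0.7,0,0,0,0],[0,0,0.4,0,0,0,0]]}}

```text
time: 25.07
tool_pos: [0.4572, -0.2992, 0.0938]
tool_rot: [-3.14, 0.001, 0.25]
contact_force: [-0.1, 0.3, -3.6]
opening: 0.0213
grip_force: 60.0
```

{"op": "carry_out", "data": {"deltas": [[0,0,0.1,0,0,0,0],[0,0,0.1,0,0,0,0],[0,0,0.1,0,0,0,0],[0,0,0.06,0,0,0,0],[0,0,0.06,0,0,0,0],[0,0,0.04,0,0,0,0],[0,0,0,0,0,0,0],[0,0,0,0,0,0,0]]}}

```text
time: 25.73
tool_pos: [0.4574, -0.3005, 0.0904]
tool_rot: [3.141, -0.0, 0.249]
contact_force: [-0.6, 0.6, -2.8]
opening: 0.0214
grip_force: 60.0
```

{"op": "carry_out", "data": {"deltas": [[0,0,0.04,0,0,0,0],[0,0,0.03,0,0,0,0],[0,0,0.03,0,0,0,0],[0,0,0,0,0,0,0],[0,0,0,0,0,0,0],[0,0,0,0,0,0,0],[0,0,0,0,0,0,0],[0,0,0,0,0,0,0]]}}

```text
time: 26.4
tool_pos: [0.4575, -0.3005, 0.0896]
tool_rot: [3.141, -0.0, 0.249]
contact_force: [-1.3, 1.4, 4.4]
opening: 0.0211
grip_force: 60.0
```

Standing on the pad. Next I release slowly.

{"op": "carry_out", "data": {"deltas": [[0,0,-0.07,0,0,0,0],[0,0,0,0,0,0,0.24],[0,0,0,0,0,0,0.28],[0,0,0,0,0,0,0.35],[0,0,0,0,0,0,0.5],[0,0,0,0,0,0,0.7],[0,0,0,0,0,0,1],[0,0,0,0,0,0,1]]}}

```text
time: 27.07
tool_pos: [0.4574, -0.3005, 0.0901]
tool_rot: [3.141, -0.0, 0.249]
contact_force: [0.1, -0.4, 0.7]
opening: 0.0543
grip_force: 0.0
```

{"op": "carry_out", "data": {"deltas": [[0,0,0,0,0,0,1],[0,0,0,0,0,0,1],[0,0,0,0,0,0,1],[0,0,0,0,0,0,1],[0,0,0,0,0,0,1],[0,0,0,0,0,0,1],[0,0,0,0,0,0,1],[0,0,0,0,0,0,1]]}}

```text
time: 27.73
tool_pos: [0.4574, -0.3005, 0.09]
tool_rot: [3.142, 0.0, 0.249]
contact_force: [-0.0, -0.2, 0.3]
opening: 0.0918
grip_force: 0.0
```

{"op": "carry_out", "data": {"deltas": [[0,0,-0.5,0,0,0,1],[0,0,-1.2,0,0,0,1],[0,0,-2,0,0,0,1],[0,0,-2.5,0,0,0,1],[0,0,-2.5,0,0,0,1],[0,0,-2.5,0,0,0,1],[0,0,-2,0,0,0,1],[0,0,-1,0,0,0,1]]}}

```text
time: 28.4
tool_pos: [0.4581, -0.301, 0.2353]
tool_rot: [3.138, -0.003, 0.249]
contact_force: [0.2, 0.5, 0.6]
opening: 0.092
grip_force: 0.0
```

{"op": "carry_out", "data": {"deltas": [[-1,0.5,0,0,0,0,1],[-2,0.5,0,0,0,0,1],[-2,0.5,0,0,0,0,1],[-2,0.5,0,0,0,0,1],[-2,0.5,0,0,0,0,1],[-1,0,0,0,0,0,1],[0,0,0,0,0,0,1],[0,0,0,0,0,0,1]]}}

```text
time: 29.07
tool_pos: [0.3662, -0.3492, 0.2314]
tool_rot: [-3.14, 0.0, 0.247]
contact_force: [0.7, -0.5, -0.1]
opening: 0.0922
grip_force: 0.0
```

```bash
python3 - <<'E'
from h import *
c=cap('wrist','w6.png');W=pts(c)
for a,b in((.118,.135),(.08,.118),(.02,.08)):
    m=(W[...,2]>a)&(W[...,2]<b)&(np.hypot(W[...,0]-.457,W[...,1]+.3)<.05);q=W[m]
    if len(q):print(m.sum(),q.min(0),q.max(0))
c=cap('top','top6.png');W=pts(c)
O=np.array([.5535,.0077]);yw=-1.2085;x=np.array([np.cos(yw),np.sin(yw)]);y=np.array([-x[1],x[0]])
X=(W[...,:2]-O)@x-.035;Y=(W[...,:2]-O)@y;m=(abs(X)<.015)&(abs(Y)<.03)&(W[...,2]>.085)&(W[...,2]<.11)
A=np.c_[X[m],Y[m],np.ones(m.sum())];print(np.linalg.lstsq(A,W[m][:,2],rcond=None)[0])
cv2.imwrite('pics/fin.png',np.hstack([cv2.resize(cams.read_camera('wrist')['image'],(400,300)),cv2.resize(c['image'][110:290,190:430],(400,300))]))
E
```

```text
772 [ 0.44666867 -0.31098698  0.11800238] [ 0.46815831 -0.28941551  0.1272797 ]
145 [ 0.44645944 -0.31147575  0.08017748] [ 0.46576899 -0.29492881  0.11774861]
87 [ 0.44652904 -0.31139061  0.02611471] [ 0.46211034 -0.2990169   0.07968302]
[-0.04624445 -0.02293545  0.09434778]
```

View pics/fin.png

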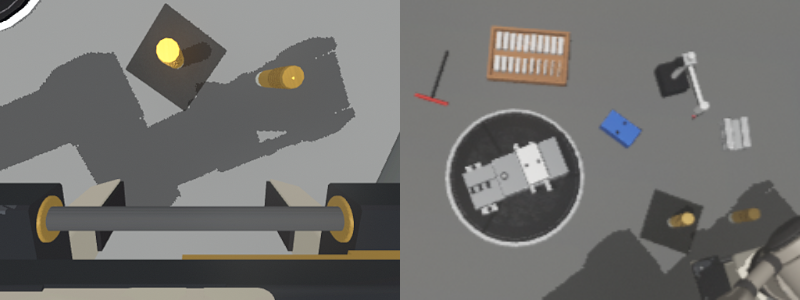

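The bar stands upright near the pad's middle, at (168,50) on the left. The vise and the other things stand as before on the right. I'm handing in.

```bash
python3 -c "
from cell import robot
print(robot.hand_in())"
```

```text
the job is handed in; nothing more can be done
None
```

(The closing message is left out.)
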